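# Load the tin crate on the hallway shelf and close it with its front board

### The job

Slide the two tins standing out on the shelf into the two empty cells of the open-fronted crate, one tin per cell and pushed to the back; slide them upright along the shelf, do not lift them. Then take the crate's loose front board from the shoe-care box and lean it against the crate's open front, foot on the shelf, square to the crate and centred so that it closes off all three cells. Leave the tin already stored and the other things on the shelf where they are, and let go.

Things in the scene. Friction and masses are not known exactly. Their poses are not given: they have to be found in the camera images.
- crate: Plywood crate, fixed, 108 deep (x) x 320 wide (y) x 60 high, no top, no front. Origin: under its centre, z up; open front at -x, facing the robot. 3 cells along y, 96 wide, 100 deep; walls 8 thick, front edges at x = -54, back wall inside at x = +46. No floor, no sill: tins stand on the shelf. At first one cell (any) holds a tin, the others a flat cork disc.
- cell0 (a point): Point on the shelf in the +y cell (crate x +4, y +104, z 0 mm): the centre of a tin pushed right to the back wall in the middle of that cell.
- cell1 (a point): The same point of the middle cell (crate x +4, y 0).
- cell2 (a point): The same point of the -y cell (crate x +4, y -104).
- tin_a: Plain round metal tin with its lid on, 84 diameter x 70 high, 0.35 to 0.7 kg, standing on the shelf between robot and crate (the one on the robot's right or left, it varies). Origin: centre of its underside, z up. Too wide for most grippers. It slides on the shelf with a friction coefficient of roughly 0.5 to 0.7.
- tin_b: The second loose tin, the same as tin_a.
- tin_stored: A third tin of the same kind, already standing in one of the cells; to be left there.
- board: The crate's loose front board: plywood, 10 thick (x) x 290 long (y) x 125 high (z), about 0.25 kg, both faces alike. Origin: centre of its lower edge face; z up along the board. It starts standing on its long edge, leaning 0.30 rad from vertical towards its +x side on the shoe-care box. Leaning so on the crate's 60 high front edges its origin is at crate x = -77 mm, 1.5 mm above the shelf.
- board_foot (a point): Centre of the board's lower edge face (the board's origin).
- board_top (a point): Centre of the board's upper edge, 125 mm along its z from the foot.
- shoebox: Closed dark wooden shoe-care box fixed to the shelf on the robot's left, 130 (x) x 240 (y) x 60 high; origin under its centre; the board leans on the top edge of its -x long side.
- kettlebell: Pink vinyl kettlebell, 120 wide, 185 high, 4 kg, on the robot's right; origin under its centre. Leave alone.
- mug: Stainless steel mug, 80 diameter, 88 high, handle at its +y side, on the robot's right; origin under its centre. Leave alone.
- grip_ring: Grey hand-grip ring lying flat, 74 outside diameter, 42 hole, 24 high, left of the crate; origin under its centre. Leave alone.
- doorstop: Black plastic doorstop wedge, 110 x 40 x 24 high, on the right; origin under its centre. Leave alone.
Not all that is in view belongs to the job. Leave any green or pink look-alike of the tin_stored alone.

How it is judged (in metres and radians):
On the way, in this order (a step that is already met when the one before it is completed fails the run):
1. each of the three cells holds an upright tin, pushed to the back (horizontal distance between any of tin_a, tin_b, tin_stored and cell0 below 0.014 m and horizontal distance between any of tin_a, tin_b, tin_stored and cell1 below 0.014 m and horizontal distance between any of tin_a, tin_b, tin_stored and cell2 below 0.014 m and angle between each of tin_a, tin_b, tin_stored's own z axis and vertical below 0.08 rad and linear speed of each of tin_a, tin_b, tin_stored below 0.02 m/s), for 0.2 s.
2. the front board leans against the front of the loaded crate (horizontal distance between any of tin_a, tin_b, tin_stored and cell0 below 0.014 m and horizontal distance between any of tin_a, tin_b, tin_stored and cell1 below 0.014 m and horizontal distance between any of tin_a, tin_b, tin_stored and cell2 below 0.014 m and angle between board's own z axis and vertical between 0.1 and 0.6 rad and height (world z) of board_foot below 0.008 m and x of board_foot in the frame of crate below -0.058 m and x of board_top in the frame of crate above -0.058 m and y of board_foot in the frame of crate between -0.03 and 0.03 m and angle between the y axis of board and the y axis of crate, either way round below 0.12 rad and contact force between board and crate above 0.1 N and linear speed of board below 0.02 m/s), for 0.2 s.
At the end, for the whole second after the job is handed in: Each cell holds one upright tin (tilt under 0.08 rad) within 14 mm of its cell point. The board, foot on the shelf (under 8 mm), leans on the crate front (over 0.1 N), tilted 0.10 to 0.60 rad, foot in front of and top over the front edge, centred within 30 mm, parallel within 0.12 rad; all at rest (all of step 2 and angle between each of tin_a, tin_b, tin_stored's own z axis and vertical below 0.08 rad and linear speed of each of tin_a, tin_b, tin_stored below 0.02 m/s); the robot touches nothing.
It fails at once if a loose tin is lifted more than 25 mm off the shelf (height (world z) of any of tin_a, tin_b, tin_stored above 0.025 m).
It fails at once if a tin is tipped by more than 0.35 rad (angle between any of tin_a, tin_b, tin_stored's own z axis and vertical above 0.35 rad).
It fails at once if the tin already stored is moved more than 15 mm (distance of tin_stored from where it was at the start of the episode above 0.015 m).
It fails at once if the kettlebell, mug, grip ring or doorstop is moved more than 20 mm (distance of any of kettlebell, mug, grip_ring, doorstop from where it was at the start of the episode above 0.02 m).
It also fails if it takes over 72 s, if anything falls off the work surface, if the arm or the gripper's body presses on something with over 40 N, if the wrist force passes 120 N, or if a joint passes its speed limit or range.

### The arm

A 6-joint arm with a two-finger parallel gripper is mounted at the origin on the work surface. World frame = base frame: x ahead of the robot, y to its left, z up, the work surface at z = 0. Lengths are in m, angles in degrees, forces in N, time in s.
With the tool pointing down it reaches from about 0.25 to 0.725 m from the base axis. Payload 9.7 kg.
Tool frame: the origin (TCP) lies between the finger pads; the fingertips stand 19 mm ahead of it and the grasp point (between the pads) is the TCP; z points along the fingers, y is the line along which they close (so a half turn about z gives the same grasp; the last joint's range is limited). The gripper opens to 85 mm and grips with 20 to 120 N. Pads are 22 mm wide; open, the fingers measure 114 mm over their backs; the gripper's body (76 mm by 85 mm) begins 54 mm behind the grasp point. The pads swing forward as they close: fully open they stand 13 mm farther back than shut.
Start: joints at [-75.516, 4.979, 10.078, 95.1, 0, 90], TCP at [0.138, -0.533, 0.25] pointing down, gripper open.
Joint ranges: [-179.16, 179.16], [-48.56, 103.87], [-65.8, 70.77], [-126.05, 130.52], [-82.76, 87.17], [-180, 180]. Speed limits (degrees/s): [127.2, 127.2, 147.25, 180, 180, 180].

### API

Orientations are given as [roll, pitch, yaw] about the fixed x, y, z axes, in that order (R = Rz(yaw) Ry(pitch) Rx(roll)).
In Python, from workcell import bot gives the robot as it stands. The module is installed in compiled form; this text tells all that it offers.
- The arm moves only by the shell command python3 -m crank 'ROWS' [OPENING] [FORCE]. ROWS is JSON, a list that holds one entry, the list of rows, each a list of 6 numbers: the shift along the world's x, y, z as a fraction of full scale, then the turn, a rotation vector about the world's x, y, z as a fraction of full scale. In form: [[[x, y, z, wx, wy, wz], ...]]. A call has 1 to 20 rows; each row shifts and turns the commanded pose from where the row before left it; what a row does not reach is not made up. Full scale, the value 1, is 20 mm for a shift and 0.12 rad for a turn. A row lasts 1/12 s, in which the tool goes at most 41.7 mm and 7.16 degrees, less where a joint would pass 70% of its speed; a pose out of reach is approached as far as the arm can. A call with a number of a shift or a turn outside -1 to 1 is refused whole. A call with a gripper value outside its range is refused whole. OPENING is the opening, from 0 (shut) to 1 (fully open), set as the call begins (- or left out, the last holds). The fingers move at their own pace and stop on an object; FORCE is the grip in N (left out, the last holds). Time passes only in rows, so rows that do not move let the fingers close. It gives the time, the measured TCP pose, the force, the opening and the grip force at its end, in the units of the state.
- bot.get_obs(): the state, without advancing time (a new reading comes with each control period).
- bot.camera(name): name is "scene" or "top" or "wrist"; returns the picture (480x640x3 uint8, red, green, blue); there is no depth.
- bot.camera_model(name): a dict with "vertical_fov" (degrees; the focal length in pixels is half the picture's height over the tangent of half this angle, whatever the lens; pixels are square), "cx", "cy" (the principal point, pixels), "R" (3x3) and "t" (3): a world point X has camera coordinates R X + t. Camera axes: x right, y down, z forward; pixel columns grow to the right and rows downward; lengths in m; the calibration is good to about 2 mm. The wrist camera is an equidistant fisheye: a pixel r from the principal point sees the ray r / f radians off the axis. A picture is of the moment at which its call begins: read the wrist's pose just before it. camera_model takes no time and is no camera call; for the wrist camera it gives the pose at the moment of the call.
- bot.job_done(): hands the job in; it is judged then, once.
The state is a dict: "time": time; "q": joint angles; "qd": joint speeds; "joint_efforts": joint torques, N m; "ee_pos": TCP position; "tcp_rot": TCP orientation; "wrist_force": force on the tool from outside, world axes, zero at the start; "torque": the same for the moment, N m; "opening": finger opening in m; "grasp_force": force on a finger pad.
Only numpy, scipy, OpenCV 4.12 (cv2) and the standard library are available. Lean on these libraries where they do the work, as an engineer would, in place of code of your own. Each camera call takes 0.05 s, during which the arm holds its last target. There are 200 camera calls.

## Working session

There is one attempt and no reset: what is moved stays moved. The work goes in short steps, Python scripts to look and compute and a shell command to move; the robot and the scene stay as the last step left them, time stands still between calls to the robot, and variables do not carry over. Pictures are saved under pics/ and viewed, at most 12 in all, crops included, and the job is handed in when it is done.

```bash
mkdir -p pics; cat > h.py <<'E'
import numpy as np, cv2
from workcell import bot
def snap(n,f):
    m=bot.camera_model(n); im=bot.camera(n); cv2.imwrite(f'pics/{f}.png',im[:,:,::-1]); return im,m
def ray(m,u,v):
    f=240/np.tan(np.radians(m['vertical_fov'])/2); R=np.array(m['R']);t=np.array(m['t'])
    return -R.T@t, R.T@np.array([(u-m['cx'])/f,(v-m['cy'])/f,1])
def plane(m,u,v,z):
    c,d=ray(m,u,v); return c+d*(z-c[2])/d[2]
def proj(m,X):
    f=240/np.tan(np.radians(m['vertical_fov'])/2); p=np.array(m['R'])@np.array(X)+m['t']; return p[:2]/p[2]*f+[m['cx'],m['cy']]
E
python3 - <<'E'
from h import *
for n in('top','scene'):
    im,m=snap(n,n+'0'); print(n,m['vertical_fov'],m['cx'],m['cy'],ray(m,320,240))
print(bot.get_obs())
E
```

```text
top 46.56666263648624 306.4364248431926 234.3020341363521 (array([ 0.35596225, -0.05364243,  1.44101873]), array([ 0.14109508, -0.02287368, -0.99008323]))
scene 49.7110474357175 321.33473228176507 229.51532181755795 (array([ 1.12965225, -0.69952185,  1.11717722]), array([-0.4142662 ,  0.48591367, -0.76986207]))
{'time': 0.1, 'q': array([-7.55160739e+01,  5.00728421e+00,  1.00396144e+01,  9.50992495e+01,
       -1.07987760e-03,  8.99990489e+01]), 'qd': array([ 0.02463659, -0.15086492,  0.13318921, -0.06486422,  0.01927259,
        0.15719452]), 'joint_efforts': array([ 2.03707488e-03, -5.21563053e+01,  4.65653443e+01,  1.60773093e-02,
        5.34437186e-05, -2.29727746e-06]), 'ee_pos': array([ 0.13751017, -0.53234845,  0.24966588]), 'tcp_rot': array([-1.79933081e+02,  1.07876598e-03,  1.44848785e+01]), 'wrist_force': array([0.26949359, 0.17838044, 0.49335349]), 'torque': array([-0.00416536,  0.00698425,  0.01144164]), 'grasp_force': 0.0, 'opening': 0.08513621270986359}
```

View pics/top0.png

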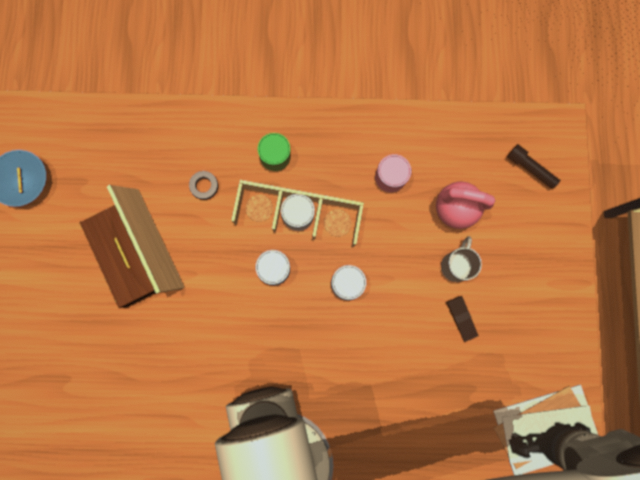

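View pics/scene0.png

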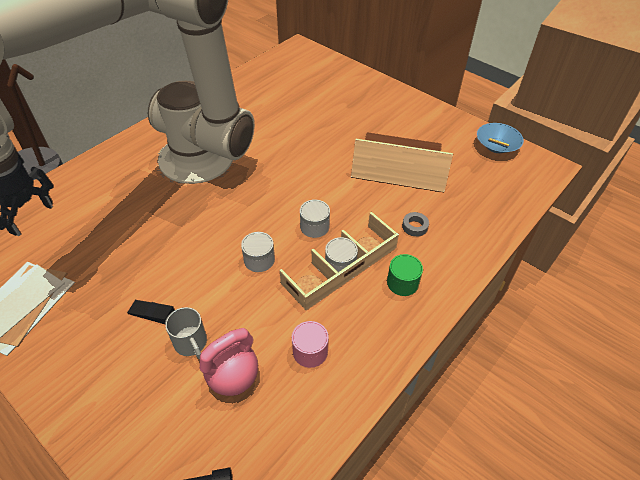

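The top view shows the loose tins at (273,267) and (349,283), and the stored tin in the middle cell at (298,210). The empty cork cells are at (259,207) and (338,221). Things that could be taken for a tin: the green one (274,151), the pink one (394,172) and the mug (463,263), all left alone. The board's top edge runs (112,188)–(155,292), leaning on the dark shoebox at (120,255).

```bash
python3 - <<'E'
from h import *
im=cv2.imread('pics/top0.png'); m=bot.camera_model('top')
hsv=cv2.cvtColor(im,cv2.COLOR_BGR2HSV)
# tins: grey bright tops
mk=((hsv[...,1]<45)&(hsv[...,2]>150)).astype(np.uint8)
n,l,s,c=cv2.connectedComponentsWithStats(mk)
for i in range(1,n):
    if s[i,4]>400:
        x=plane(m,*c[i],0.07); print('tin',c[i].round(1),s[i],x.round(4))
# cream edges
for (u,v) in [(240,183),(362,206),(113,189),(155,292),(300,194),(130,230),(259,207),(100,100),(160,240)]: print(u,v,hsv[v,u])
mk=((hsv[...,0]>20)&(hsv[...,0]<35)&(hsv[...,2]>170)&(hsv[...,1]<140)).astype(np.uint8)
n,l,s,c=cv2.connectedComponentsWithStats(mk,connectivity=8)
for i in range(1,n):
    if s[i,4]>60:
        p=np.argwhere(l==i)[:,::-1].astype(np.float32); r=cv2.minAreaRect(p); print('edge',s[i],r)
        print(np.array([plane(m,*q,0.06) for q in cv2.boxPoints(r)]).round(4))
cr=np.concatenate([im[170:320,70:240],im[140:290,225:395]],1); cr=cv2.resize(cr,(800,353),interpolation=cv2.INTER_CUBIC); cv2.imwrite('pics/crop1.png',cr)
E
```

```text
tin [297.4 210. ] [282 194  32  33 843] [ 0.6259 -0.0273  0.07  ]
tin [272.3 266.8] [256 251  34  33 871] [0.4818 0.0308 0.07  ]
tin [459.  265.7] [449 253  21  27 402] [ 0.4954 -0.4294  0.07  ]
tin [348.5 282.2] [332 266  34  34 879] [ 0.4484 -0.1573  0.07  ]
tin [579.6 410.3] [562 386  33  47 418] [ 0.1576 -0.7097  0.07  ]
tin [260.1 459.3] [ 235  436   50   44 1753] [0.0293 0.0447 0.07  ]
tin [528.7 462.1] [509 452  43  23 520] [ 0.0375 -0.5845  0.07  ]
240 183 [ 25  95 196]
362 206 [ 24 100 209]
113 189 [ 17 125 151]
155 292 [ 29  87 120]
300 194 [ 25  55 196]
130 230 [ 32  79 201]
259 207 [ 16 147 210]
100 100 [ 13 174 207]
160 240 [ 15 135 140]
edge [232 180 131  64 879] ((297.21551513671875, 211.33621215820312), (126.55204772949219, 41.58919143676758), 10.491477012634277)
[[ 0.5976  0.1386  0.06  ]
 [ 0.7035  0.124   0.06  ]
 [ 0.6513 -0.1929  0.06  ]
 [ 0.5465 -0.1748  0.06  ]]
edge [107 185  52 108 444] ((132.87838745117188, 238.55653381347656), (117.26266479492188, 4.1382317543029785), 65.07152557373047)
[[0.6776 0.4591 0.06  ]
 [0.6823 0.4499 0.06  ]
 [0.4168 0.3076 0.06  
[... 723 characters left out ...]
]
edge [232 404  17  21 116] ((237.0179901123047, 411.0694274902344), (12.776906967163086, 23.322927474975586), 30.465543746948242)
[[0.1191 0.131  0.06  ]
 [0.1662 0.1048 0.06  ]
 [0.1518 0.0778 0.06  ]
 [0.1049 0.1042 0.06  ]]
edge [306 425  15  18 141] ((312.3018798828125, 432.556640625), (17.994230270385742, 11.263564109802246), 74.05460357666016)
[[ 0.1061 -0.0573  0.06  ]
 [ 0.1138 -0.0829  0.06  ]
 [ 0.0746 -0.0955  0.06  ]
 [ 0.067  -0.0699  0.06  ]]
edge [223 430  77  50 808] ((260.69500732421875, 461.30108642578125), (50.42106628417969, 69.32252502441406), 78.11134338378906)
[[ 0.0599  0.1379  0.06  ]
 [ 0.0961 -0.0218  0.06  ]
 [-0.0146 -0.0493  0.06  ]
 [-0.0499  0.1085  0.06  ]]
```

View pics/crop1.png

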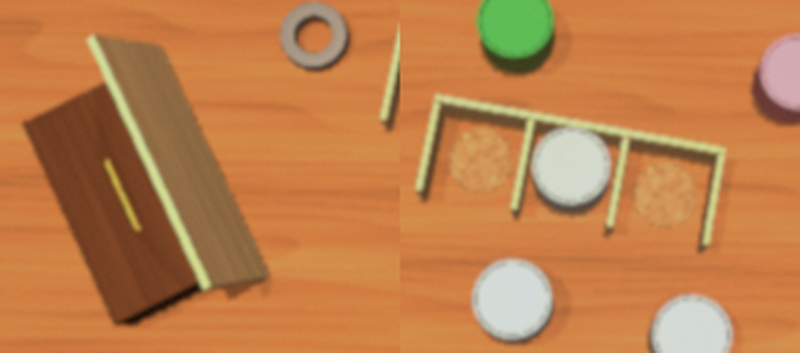

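```bash
python3 -m crank '[[[0.75,0.757,-0.25,0,0,0.481],[0.75,0.757,-0.25,0,0,0.481],[0.75,0.757,-0.25,0,0,0.481],[0.75,0.757,-0.25,0,0,0.481],[0.75,0.757,-0.25,0,0,0.481],[0.75,0.757,-0.25,0,0,0.481],[0.75,0.757,-0.25,0,0,0.481],[0.75,0.757,-0.25,0,0,0.481],[0.75,0.757,-0.25,0,0,0.481],[0.75,0.757,-0.25,0,0,0.481],[0.75,0.757,-0.25,0,0,0.481],[0.75,0.757,-0.25,0,0,0.481],[0.75,0.757,-0.25,0,0,0.481],[0.75,0.757,-0.25,0,0,0.481],[0.75,0.757,-0.25,0,0,0.481],[0.75,0.757,-0.25,0,0,0.481],[0.75,0.757,-0.25,0,0,0.481],[0.75,0.757,-0.25,0,0,0.481],[0.75,0.757,-0.25,0,0,0.481],[0.75,0.757,-0.25,0,0,0.481]]]' 0.5 20; cat >> h.py <<'E'
C=np.array([0.6247,-0.0263]); TH=np.radians(-9.3); XA=np.array([np.cos(TH),np.sin(TH)]); YA=np.array([-np.sin(TH),np.cos(TH)])
def loc(p): d=np.array(p)[:2]-C; return np.array([d@XA,d@YA])*1000
def wor(x,y): return C+(x*XA+y*YA)/1000
def tins(name='top'):
    im,m=snap(name,name+'_now'); hsv=cv2.cvtColor(im[:,:,::-1].copy(),cv2.COLOR_BGR2HSV)
    mk=((hsv[...,1]<45)&(hsv[...,2]>150)).astype(np.uint8)
    n,l,s,c=cv2.connectedComponentsWithStats(mk)
    for i in range(1,n):
        x=plane(m,*c[i],0.07)
        if s[i,4]>300 and x[0]>.38 and abs(x[1])<.3: print('tin',s[i],x.round(4),loc(x).round(1))
def to(x,y,z,yaw):
    o=bot.get_obs(); p=o['ee_pos']; w=wor(x,y); r=o['tcp_rot']
    print('local now',loc(p).round(1),'rows-units',((np.array([*w,z])-p)/.02).round(2),'turn',round(np.radians(yaw-r[2])/.12,2),'rpy',r.round(1),'q',o['q'].round(0))
E
python3 -c "
from h import *
to(-153,-231,.035,80.7)"
```

```text
time: 1.77
ee_pos: [0.4381, -0.2288, 0.1497]
tcp_rot: [-180.0, -0.0, 80.8]
wrist_force: [-0.1, 0.1, 0.0]
opening: 0.0426
grasp_force: 0.0
local now [-151.5 -230. ] rows-units [-0.08 -0.04 -5.74] turn -0.01 rpy [-180.    -0.    80.8] q [-28.  -3. -10.  84.   0.  72.]
```

```bash
python3 -m crank '[[[-0.08,-0.04,-0.9,0,0,0],[0,0,-0.9,0,0,0],[0,0,-0.9,0,0,0],[0,0,-0.9,0,0,0],[0,0,-0.9,0,0,0],[0,0,-0.7,0,0,0],[0,0,-0.5,0,0,0],[0,0,0,0,0,0]]]'
python3 -m crank '[[[0.04,0.245,0,0,0,0],[0.04,0.245,0,0,0,0],[0.04,0.245,0,0,0,0],[0.04,0.245,0,0,0,0],[0.04,0.245,0,0,0,0],[0.04,0.245,0,0,0,0],[0.04,0.245,0,0,0,0],[0.04,0.245,0,0,0,0],[0.04,0.245,0,0,0,0],[0.04,0.245,0,0,0,0],[0.04,0.245,0,0,0,0],[0.04,0.245,0,0,0,0],[0.04,0.245,0,0,0,0],[0.04,0.245,0,0,0,0],[0.04,0.245,0,0,0,0],[0.04,0.245,0,0,0,0]]]'
python3 -m crank '[[[-0.05,-0.3,0,0,0,0],[0,0,0.5,0,0,0],[0,0,0.9,0,0,0],[0,0,0.9,0,0,0],[0,0,0.9,0,0,0],[0,0,0.9,0,0,0],[0,0,0.9,0,0,0]]]'
python3 -c "
from h import *
tins()
to(-150,-40,.13,80.7)"
```

```text
time: 2.43
ee_pos: [0.4347, -0.2299, 0.034]
tcp_rot: [-179.8, -0.1, 80.6]
wrist_force: [0.2, -0.2, -0.6]
opening: 0.0426
grasp_force: 0.0
time: 3.77
ee_pos: [0.4488, -0.1516, 0.0362]
tcp_rot: [-180.0, -0.0, 80.6]
wrist_force: [-0.7, -4.0, 3.1]
opening: 0.0428
grasp_force: 0.0
time: 4.35
ee_pos: [0.4475, -0.1581, 0.1376]
tcp_rot: [-180.0, -0.0, 80.6]
wrist_force: [0.2, -0.5, 0.9]
opening: 0.0425
grasp_force: 0.0
tin [282 194  32  33 837] [ 0.6261 -0.0273  0.07  ] [ 1.6 -0.8]
tin [256 251  34  33 870] [0.4818 0.0309 0.07  ] [-150.3   33.4]
tin [311 263  21  28 310] [ 0.4665 -0.0847  0.07  ] [-146.7  -83.2]
local now [-152.3 -158.9] rows-units [ 1.08  5.85 -0.56] turn 0.01 rpy [179.8   0.   80.6] q [-19.  -6. -13.  83.   0.  80.]
```

View pics/top_now.png

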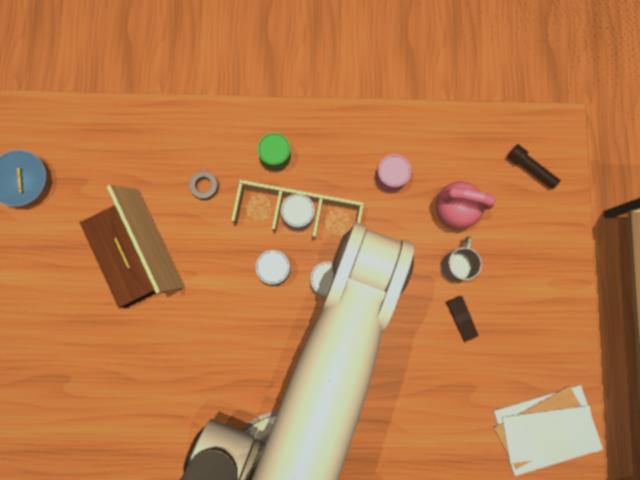

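The tin is now partly hidden by the arm, with its left edge at px 311. It moved about 21 px, so it sits in front of its cell. I'll do the left tin next.

```bash
python3 -m crank '[[[0.139,0.756,0,0,0,0],[0.139,0.756,0,0,0,0],[0.139,0.756,0,0,0,0],[0.139,0.756,0,0,0,0],[0.139,0.756,0,0,0,0],[0.139,0.756,0,0,0,0],[0.139,0.756,0,0,0,0],[0.139,0.756,0,0,0,0],[0,0,0,0,0,0],[0,0,-0.9,0,0,0],[0,0,-0.9,0,0,0],[0,0,-0.9,0,0,0],[0,0,-0.9,0,0,0],[0,0,-0.9,0,0,0],[0,0,-0.6,0,0,0],[0,0,0,0,0,0]]]'
python3 -c "
from h import *
to(-150,57,.035,80.7)"
```

```text
time: 5.73
ee_pos: [0.4684, -0.0375, 0.032]
tcp_rot: [-179.8, 0.0, 80.6]
wrist_force: [-0.2, 1.0, -0.1]
opening: 0.0428
grasp_force: 0.0
local now [-152.4  -36.3] rows-units [0.87 4.58 0.15] turn 0.01 rpy [-179.8    0.    80.6] q [ -5.  -4. -23.  71.   0.  95.]
```

```bash
python3 -m crank '[[[0.045,0.242,0.01,0,0,0],[0.045,0.242,0.01,0,0,0],[0.045,0.242,0.01,0,0,0],[0.045,0.242,0.01,0,0,0],[0.045,0.242,0.01,0,0,0],[0.045,0.242,0.01,0,0,0],[0.045,0.242,0.01,0,0,0],[0.045,0.242,0.01,0,0,0],[0.045,0.242,0.01,0,0,0],[0.045,0.242,0.01,0,0,0],[0.045,0.242,0.01,0,0,0],[0.045,0.242,0.01,0,0,0],[0.045,0.242,0.01,0,0,0],[0.045,0.242,0.01,0,0,0],[0.045,0.242,0.01,0,0,0],[0.045,0.242,0.01,0,0,0],[0.045,0.242,0,0,0,0],[0.045,0.242,0,0,0,0],[0.045,0.242,0,0,0,0]]]'
python3 -m crank '[[[-0.05,-0.3,0,0,0,0],[0,0,0.5,0,0,0],[0,0,0.9,0,0,0],[0,0,0.9,0,0,0],[0,0,0.9,0,0,0],[0,0,0.9,0,0,0],[0,0,0.9,0,0,0]]]'
python3 -c "
from h import *
tins()
to(-226,104,.13,-9.3)"
```

```text
time: 7.32
ee_pos: [0.4872, 0.0553, 0.0375]
tcp_rot: [-180.0, 0.0, 80.6]
wrist_force: [-0.1, -2.6, -0.6]
opening: 0.0429
grasp_force: 0.2
time: 7.9
ee_pos: [0.4861, 0.0486, 0.1394]
tcp_rot: [180.0, -0.0, 80.6]
wrist_force: [0.3, 0.7, 0.1]
opening: 0.0427
grasp_force: 0.0
tin [282 194  32  33 834] [ 0.6261 -0.0273  0.07  ] [ 1.5 -0.7]
tin [311 263  33  33 839] [ 0.4554 -0.1035  0.07  ] [-154.6 -103.6]
local now [-147.7   51.8] rows-units [-3.44  3.21 -0.65] turn -13.08 rpy [ 1.797e+02 -1.000e-01  8.060e+01] q [  6.  -4. -11.  83.   0. 105.]
```

```bash
python3 -m crank '[[[-0.215,0.2,-0.02,0,0,-0.8175],[-0.215,0.2,-0.02,0,0,-0.8175],[-0.215,0.2,-0.02,0,0,-0.8175],[-0.215,0.2,-0.02,0,0,-0.8175],[-0.215,0.2,-0.02,0,0,-0.8175],[-0.215,0.2,-0.02,0,0,-0.8175],[-0.215,0.2,-0.02,0,0,-0.8175],[-0.215,0.2,-0.02,0,0,-0.8175],[-0.215,0.2,-0.02,0,0,-0.8175],[-0.215,0.2,-0.02,0,0,-0.8175],[-0.215,0.2,-0.02,0,0,-0.8175],[-0.215,0.2,-0.02,0,0,-0.8175],[-0.215,0.2,-0.02,0,0,-0.8175],[-0.215,0.2,-0.02,0,0,-0.8175],[-0.215,0.2,-0.02,0,0,-0.8175],[-0.215,0.2,-0.02,0,0,-0.8175],[0,0,0,0,0,0]]]'
python3 -c "
from h import *
tins()
to(-226,104,.035,-9.3)"
```

```text
time: 9.37
ee_pos: [0.4233, 0.0033, 0.1318]
tcp_rot: [-175.4, 0.0, -2.4]
wrist_force: [-0.5, 0.5, 0.1]
opening: 0.0426
grasp_force: 0.0
tin [282 194  32  33 835] [ 0.6261 -0.0273  0.07  ] [ 1.5 -0.8]
tin [227 245  27  33 589] [0.4975 0.1126 0.07  ] [-148.   116.6]
tin [322 263  22  33 563] [ 0.4553 -0.1154  0.07  ] [-152.8 -115.3]
local now [-203.3   -2.1] rows-units [-0.26  5.42 -4.84] turn -1.04 rpy [-175.5    0.    -2.2] q [ -2. -13. -20.  83.   5. 180.]
```

Joint 6 is at its limit. I'll use the equivalent half-turn, yaw 170.7.

```bash
python3 -m crank '[[[0,0,0,-0.65,0,0],[0,0.3,0,0,0,1],[0,0.3,0,0,0,1],[0,0.3,0,0,0,1],[0,0.3,0,0,0,1],[0,0.3,0,0,0,1],[0,0.3,0,0,0,1],[0,0.3,0,0,0,1],[0,0.3,0,0,0,1],[0,0.3,0,0,0,1],[0,0.3,0,0,0,1],[0,0.3,0,0,0,1],[0,0.3,0,0,0,1],[0,0.3,0,0,0,1],[0,0.3,0,0,0,1],[0,0.3,0,0,0,1],[0,0.3,0,0,0,1],[0,0.3,0,0,0,1],[0,0.3,0,0,0,1],[0,0,0,0,0,1]]]'
cat >> h.py <<'E'
from scipy.spatial.transform import Rotation as Ro
def tow(w,z,rpy):
    o=bot.get_obs(); p=o['ee_pos']; r=o['tcp_rot']
    D=Ro.from_euler('xyz',rpy,degrees=True)*Ro.from_euler('xyz',r,degrees=True).inv()
    print('pos',p.round(4),loc(p).round(1),'rows',((np.array([*w,z])-p)/.02).round(2),(D.as_rotvec()/.12).round(2),'rpy',r.round(1),'q',o['q'].round(0))
def to(x,y,z,yaw): tow(wor(x,y),z,[180,0,yaw])
E
python3 -c "
from h import *
to(-226,104,.035,170.7)"
```

```text
time: 11.08
ee_pos: [0.4238, 0.1035, 0.1316]
tcp_rot: [-179.5, -0.1, 130.0]
wrist_force: [-0.2, -0.7, -0.2]
opening: 0.0428
grasp_force: 0.0
pos [0.4238 0.1035 0.1316] [-219.2   95.6] rows [-0.27  0.47 -4.83] [ 0.06 -0.05  5.92] rpy [-1.795e+02 -1.000e-01  1.300e+02] q [ 14. -11. -18.  83.  -0.  64.]
```

```bash
python3 -m crank '[[[-0.045,0.078,0,0.01,-0.01,0.987],[-0.045,0.078,0,0.01,-0.01,0.987],[-0.045,0.078,0,0.01,-0.01,0.987],[-0.045,0.078,0,0.01,-0.01,0.987],[-0.045,0.078,0,0.01,-0.01,0.987],[-0.045,0.078,0,0.01,-0.01,0.987],[0,0,0,0,0,0]]]'
python3 -c "
from h import *
tins()
to(-226,104,.038,170.7)"
```

```text
time: 11.67
ee_pos: [0.4182, 0.1122, 0.1316]
tcp_rot: [-180.0, 0.1, 170.6]
wrist_force: [-0.3, -0.5, 0.1]
opening: 0.0426
grasp_force: 0.0
tin [282 194  32  33 840] [ 0.626  -0.0273  0.07  ] [ 1.4 -0.8]
tin [233 245  28  32 574] [0.4991 0.0914 0.07  ] [-143.    95.9]
tin [311 263  33  33 867] [ 0.4556 -0.1041  0.07  ] [-154.3 -104.1]
pos [0.4183 0.112  0.1315] [-226.   103.2] rows [ 0.01  0.04 -4.68] [0.   0.01 0.07] rpy [-1.800e+02  1.000e-01  1.702e+02] q [ 15. -12. -19.  83.  -0.  25.]
```

View pics/top_now.png

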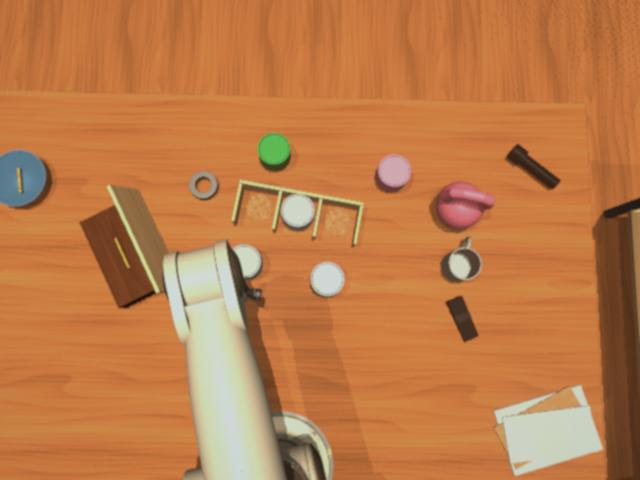

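The tin at (245,262) is now lined up with the +y cell, and (327,279) with the -y cell. Pushing the first one in.

```bash
python3 -m crank '[[[0,0.04,-0.9,0,0,0.07],[0,0,-0.9,0,0,0],[0,0,-0.9,0,0,0],[0,0,-0.9,0,0,0],[0,0,-0.7,0,0,0],[0,0,-0.38,0,0,0],[0,0,0,0,0,0]]]'
python3 -m crank '[[[0.296,-0.048,0,0,0,0],[0.296,-0.048,0,0,0,0],[0.296,-0.048,0,0,0,0],[0.296,-0.048,0,0,0,0],[0.296,-0.048,0,0,0,0],[0.296,-0.048,0,0,0,0],[0.296,-0.048,0,0,0,0],[0.296,-0.048,0,0,0,0],[0.296,-0.048,0,0,0,0],[0.296,-0.048,0,0,0,0],[0.296,-0.048,0,0,0,0],[0.296,-0.048,0,0,0,0],[0.296,-0.048,0,0,0,0],[0.296,-0.048,0,0,0,0],[0.296,-0.048,0,0,0,0],[0.296,-0.048,0,0,0,0],[0.296,-0.048,0,0,0,0],[0.296,-0.048,0,0,0,0],[0.296,-0.048,0,0,0,0],[0.296,-0.048,0,0,0,0]]]'
python3 -c "
from h import *
tins()
to(-46,104,.038,170.7)"
```

```text
time: 12.3
ee_pos: [0.4174, 0.1121, 0.0362]
tcp_rot: [-179.9, -0.1, 170.6]
wrist_force: [0.8, 0.2, -0.7]
opening: 0.0427
grasp_force: 0.0
time: 13.97
ee_pos: [0.5373, 0.0929, 0.0375]
tcp_rot: [-180.0, 0.1, 170.7]
wrist_force: [-3.7, 0.4, 2.5]
opening: 0.0428
grasp_force: 0.0
tin [ 194  195   63  239 6630] [0.3875 0.1283 0.07  ] [-259.1  114.3]
tin [282 194  32  33 836] [ 0.6261 -0.0273  0.07  ] [ 1.5 -0.8]
tin [311 263  33  33 861] [ 0.4555 -0.1043  0.07  ] [-154.4 -104.3]
pos [0.5383 0.0927 0.0375] [-104.5  103.5] rows [ 2.89 -0.45  0.03] [ 0.01  0.02 -0.  ] rpy [-1.800e+02  1.000e-01  1.707e+02] q [ 10.   6. -13.  71.  -0.  19.]
```

```bash
python3 -m crank '[[[0.241,-0.038,0,0,0,0],[0.241,-0.038,0,0,0,0],[0.241,-0.038,0,0,0,0],[0.241,-0.038,0,0,0,0],[0.241,-0.038,0,0,0,0],[0.241,-0.038,0,0,0,0],[0.241,-0.038,0,0,0,0],[0.241,-0.038,0,0,0,0],[0.241,-0.038,0,0,0,0],[0.241,-0.038,0,0,0,0],[0.241,-0.038,0,0,0,0]]]'
python3 -m crank '[[[0.1,-0.016,0,0,0,0],[0.1,-0.016,0,0,0,0],[0.1,-0.016,0,0,0,0]]]'
python3 -c "
from h import *
to(-46,104,.038,170.7)"
```

```text
time: 14.93
ee_pos: [0.5902, 0.0846, 0.0374]
tcp_rot: [-180.0, 0.1, 170.7]
wrist_force: [-2.1, -0.4, 0.3]
opening: 0.043
grasp_force: 0.0
time: 15.18
ee_pos: [0.5958, 0.0837, 0.0375]
tcp_rot: [-180.0, 0.1, 170.7]
wrist_force: [-2.7, -0.2, 0.0]
opening: 0.0427
grasp_force: 0.0
pos [0.5958 0.0837 0.0375] [-46.3 103.8] rows [0.01 0.01 0.03] [ 0.01  0.01 -0.  ] rpy [-1.800e+02  1.000e-01  1.707e+02] q [ 8. 13. -4. 72. -0. 17.]
```

Not yet against the wall; I'll creep until the force rises.

```bash
for i in 1; do python3 -m crank '[[[0.1,-0.016,0,0,0,0],[0.1,-0.016,0,0,0,0]]]' | grep -E 'ee_pos|wrist'; done
python3 -m crank '[[[0.1,-0.016,0,0,0,0],[0.1,-0.016,0,0,0,0]]]' | grep -E 'ee_pos|wrist'
python3 -c "
from h import *
im,m=snap('scene','s1'); cv2.imwrite('pics/s1c.png',cv2.resize(im[180:330,250:450,::-1],(800,600),interpolation=cv2.INTER_CUBIC))"
```

```text
ee_pos: [0.5988, 0.0832, 0.0374]
wrist_force: [-15.2, 2.9, 6.8]
ee_pos: [0.5991, 0.0831, 0.0371]
wrist_force: [-36.2, 6.2, 14.5]
```

View pics/s1c.png

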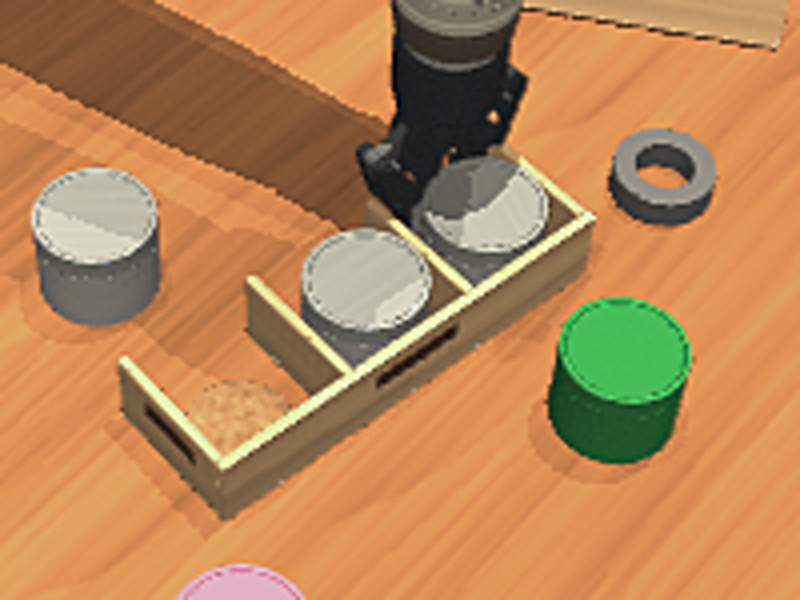

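The tin is in the far-left cell against the back wall (contact at TCP crate x = -43). Backing off and going to the second tin.

```bash
python3 -m crank '[[[-0.2,0.03,0,0,0,0],[-0.8,0.13,0,0,0,0],[-0.9,0.15,0,0,0,0],[-0.9,0.15,0.5,0,0,0],[-0.9,0.15,0.9,0,0,0],[-0.9,0.15,0.9,0,0,0],[-0.9,0.15,0.9,0,0,0],[-0.9,0.15,0.9,0,0,0],[-0.5,0.1,0.5,0,0,0]]]'
python3 -c "
from h import *
to(-226,-104,.13,170.7)"
```

```text
time: 16.32
ee_pos: [0.4653, 0.1059, 0.132]
tcp_rot: [180.0, 0.2, 170.7]
wrist_force: [0.6, -0.2, -0.3]
opening: 0.0426
grasp_force: 0.0
pos [0.4653 0.1059 0.132 ] [-178.7  104.7] rows [-4.02 -9.91 -0.1 ] [ 0.    0.03 -0.  ] rpy [180.    0.2 170.7] q [ 13.  -6. -14.  82.  -0.  22.]
```

```bash
python3 -m crank '[[[-0.287,-0.708,0,0,0,0],[-0.287,-0.708,0,0,0,0],[-0.287,-0.708,0,0,0,0],[-0.287,-0.708,0,0,0,0],[-0.287,-0.708,0,0,0,0],[-0.287,-0.708,0,0,0,0],[-0.287,-0.708,0,0,0,0],[-0.287,-0.708,0,0,0,0],[-0.287,-0.708,0,0,0,0],[-0.287,-0.708,0,0,0,0],[-0.287,-0.708,0,0,0,0],[-0.287,-0.708,0,0,0,0],[-0.287,-0.708,0,0,0,0],[-0.287,-0.708,0,0,0,0],[0,0,0,0,0,0]]]'
python3 -c "
from h import *
tins()
to(-226,-104,.038,170.7)"
```

```text
time: 17.57
ee_pos: [0.3851, -0.0943, 0.1296]
tcp_rot: [-179.9, 0.1, 170.6]
wrist_force: [0.1, 0.5, -0.4]
opening: 0.0425
grasp_force: 0.0
tin [241 186  33  32 829] [0.6449 0.0754 0.07  ] [  3.5 103.7]
tin [282 194  32  33 838] [ 0.626  -0.0273  0.07  ] [ 1.4 -0.8]
pos [ 0.3855 -0.0935  0.1296] [-225.2 -105. ] rows [-0.03  0.06 -4.58] [0.01 0.02 0.02] rpy [-1.800e+02  1.000e-01  1.706e+02] q [-14. -17. -23.  84.  -0.  -4.]
```

Tin A is at (3.5, 103.7) in crate mm, which is good. Now push tin B.

```bash
python3 -m crank '[[[0,0.06,-0.9,0,0,0],[0,0,-0.9,0,0,0],[0,0,-0.9,0,0,0],[0,0,-0.9,0,0,0],[0,0,-0.6,0,0,0],[0,0,-0.38,0,0,0],[0,0,0,0,0,0]]]' | grep ee_pos
python3 -m crank '[[[0.296,-0.048,0,0,0,0],[0.296,-0.048,0,0,0,0],[0.296,-0.048,0,0,0,0],[0.296,-0.048,0,0,0,0],[0.296,-0.048,0,0,0,0],[0.296,-0.048,0,0,0,0],[0.296,-0.048,0,0,0,0],[0.296,-0.048,0,0,0,0],[0.296,-0.048,0,0,0,0],[0.296,-0.048,0,0,0,0],[0.296,-0.048,0,0,0,0],[0.296,-0.048,0,0,0,0],[0.296,-0.048,0,0,0,0],[0.296,-0.048,0,0,0,0],[0.296,-0.048,0,0,0,0],[0.296,-0.048,0,0,0,0],[0.296,-0.048,0,0,0,0],[0.296,-0.048,0,0,0,0],[0.296,-0.048,0,0,0,0]]]' | grep -E 'ee_pos|wrist'
python3 -c "
from h import *
to(-48,-104,.038,170.7)"
```

```text
ee_pos: [0.3848, -0.0909, 0.0366]
ee_pos: [0.4984, -0.1098, 0.0379]
wrist_force: [-5.3, 0.7, 3.8]
pos [ 0.4984 -0.1098  0.0379] [-111.1 -102.8] rows [ 3.1  -0.57  0.01] [ 0.01  0.01 -0.  ] rpy [-1.800e+02  1.000e-01  1.707e+02] q [-12.   1. -18.  71.  -0.  -3.]
```

```bash
python3 -m crank '[[[0.258,-0.046,0,0,0,0],[0.258,-0.046,0,0,0,0],[0.258,-0.046,0,0,0,0],[0.258,-0.046,0,0,0,0],[0.258,-0.046,0,0,0,0],[0.258,-0.046,0,0,0,0],[0.258,-0.046,0,0,0,0],[0.258,-0.046,0,0,0,0],[0.258,-0.046,0,0,0,0],[0.258,-0.046,0,0,0,0],[0.258,-0.046,0,0,0,0],[0.258,-0.046,0,0,0,0]]]' | grep -E 'ee_pos|wrist'
python3 -m crank '[[[0.1,-0.016,0,0,0,0],[0.1,-0.016,0,0,0,0]]]' | grep -E 'ee_pos|wrist'
python3 -c "
from h import *
to(-43,-104,.038,170.7)"
```

```text
ee_pos: [0.5603, -0.1208, 0.0378]
wrist_force: [-3.7, 0.6, 2.2]
ee_pos: [0.564, -0.1214, 0.0377]
wrist_force: [-3.1, -0.3, 1.9]
pos [ 0.564  -0.1214  0.0377] [ -44.5 -103.7] rows [ 0.07 -0.03  0.01] [ 0.01  0.01 -0.  ] rpy [-1.800e+02  1.000e-01  1.707e+02] q [-12.  10.  -8.  72.  -0.  -3.]
```

```bash
python3 -m crank '[[[0.1,-0.016,0,0,0,0],[0.05,-0.008,0,0,0,0]]]' | grep -E 'ee_pos|wrist'
python3 -m crank '[[[-0.2,0.03,0,0,0,0],[-0.8,0.13,0,0,0,0],[-0.9,0.15,0,0,0,0],[-0.9,0.15,0.5,0,0,0],[-0.9,0.15,0.9,0,0,0],[-0.9,0.15,0.9,0,0,0],[-0.9,0.15,0.9,0,0,0],[-0.9,0.15,0.9,0,0,0],[-0.5,0.1,0.9,0,0,0],[0,0.3,0.9,0,0,0],[0,0.9,0.9,0,0,0],[0,0.9,0.9,0,0,0],[0,0.9,0.9,0,0,0],[0,0.9,0.9,0,0,0],[0,0.9,0,0,0,0],[0,0,0,0,0,0]]]' 1
python3 - <<'E'
from h import *
tins()
im,m=snap('scene','s2'); im2=im[:,:,::-1].copy(); hsv=cv2.cvtColor(im2,cv2.COLOR_BGR2HSV)
cv2.imwrite('pics/s2c.png',cv2.resize(im2[110:260,330:490],(800,750))[:600])
print(proj(m,wor(0,0).tolist()+[0]))
E
```

```text
ee_pos: [0.5652, -0.1216, 0.0376]
wrist_force: [-16.7, 2.5, 9.0]
time: 22.45
ee_pos: [0.4296, -0.0006, 0.2293]
tcp_rot: [180.0, 0.3, 170.8]
wrist_force: [-0.1, -0.6, -0.5]
opening: 0.0857
grasp_force: 0.0
tin [241 186  33  32 832] [0.6451 0.0754 0.07  ] [  3.7 103.7]
tin [282 194  32  33 838] [ 0.6261 -0.0273  0.07  ] [ 1.5 -0.8]
tin [322 201  33  32 839] [ 0.6114 -0.1292  0.07  ] [   3.5 -103.7]
tin [231 248  15  69 943] [0.443  0.1148 0.07  ] [-202.1  109.9]
tin [ 246  250   60   69 2268] [0.4659 0.0102 0.07  ] [-162.6   10.4]
[339.14668115 265.07470981]
```

View pics/s2c.png

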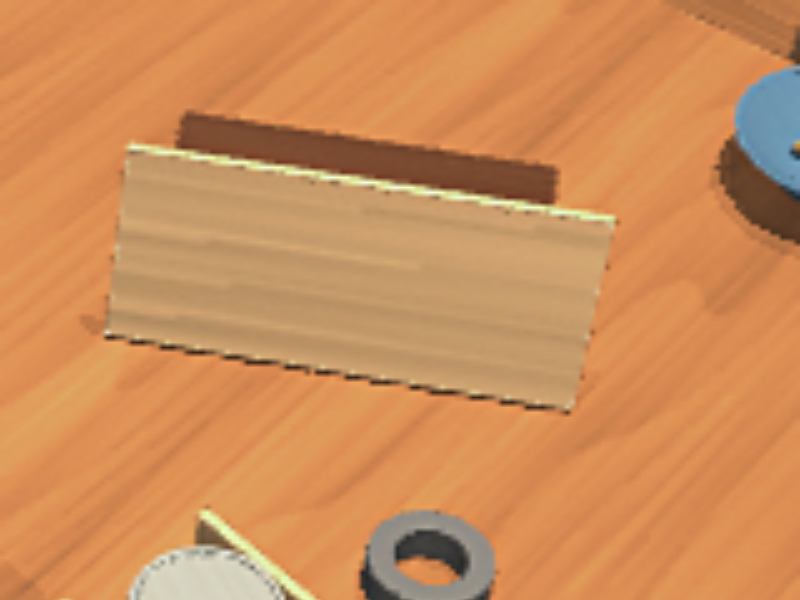

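```bash
python3 - <<'E'
from h import *
mt=bot.camera_model('top'); ms=bot.camera_model('scene')
im=cv2.imread('pics/top0.png'); hsv=cv2.cvtColor(im,cv2.COLOR_BGR2HSV)
mk=((hsv[...,0]>20)&(hsv[...,0]<35)&(hsv[...,2]>170)&(hsv[...,1]<140)).astype(np.uint8)
n,l,s,c=cv2.connectedComponentsWithStats(mk)
i=[i for i in range(1,n) if s[i,0]==107 and s[i,4]>300][0]
b=cv2.boxPoints(cv2.minAreaRect(np.argwhere(l==i)[:,::-1].astype(np.float32)))
P=np.array([plane(mt,*q,0.121) for q in b])[:,:2]; tc=P.mean(0); d=P[0]-P[3] if np.linalg.norm(P[0]-P[3])>.1 else P[0]-P[1]
print('top edge centre',tc,'len',np.linalg.norm(d),'yaw dir',np.degrees(np.arctan2(d[1],d[0])))
A=plane(ms,351,177,.003)[:2];B=plane(ms,444,192,.003)[:2]; e=B-A
print('foot front',A,B,(A+B)/2,'len',np.linalg.norm(e),np.degrees(np.arctan2(e[1],e[0])))
A=plane(ms,355.6,138.6,.1225)[:2];B=plane(ms,453,153.6,.119)[:2];e=B-A
print('top from scene',A,B,(A+B)/2,'len',np.linalg.norm(e),np.degrees(np.arctan2(e[1],e[0])))
o=bot.get_obs();print(o['ee_pos'],o['q'].round(1))
E
```

```text
top edge centre [0.53878946 0.36401574] len 0.2878062237183657 yaw dir 28.24034574196417
foot front [0.43478861 0.26010858] [0.68796536 0.39692947] [0.56137698 0.32851902] len 0.2877819019844 28.387518653385637
top from scene [0.41502283 0.29622342] [0.66815167 0.43637456] [0.54158725 0.36629899] len 0.2893381325057978 28.97220669512424
[ 0.42905521 -0.00224979  0.22804893] [ -0.3 -12.   -8.6  93.3  -0.    8.9]
```

The board in the scene view has its foot line from (351,177) to (444,192) and its top edge from (356,139) to (453,154). The two views agree to about 2 mm, so I'll grasp the upper edge with the tool tilted along the board.

```bash
cat >> h.py <<'E'
def bpose(foot,ang,s,fz=.0015,lean=.3,lift=0):
    # tool pose gripping board with foot centre, lean direction azimuth ang (deg)
    n=np.array([np.cos(np.radians(ang)),np.sin(np.radians(ang)),0]); bz=np.sin(lean)*n+np.cos(lean)*np.array([0,0,1])
    x=np.array([-n[1],n[0],0])  # tool x, yaw=ang+90
    R=np.c_[x,np.cross(-bz,x),-bz]
    p=np.array([*foot,fz])+(s+lift)*bz
    return p,Ro.from_matrix(R).as_euler('xyz',degrees=True)
E
python3 -c "
from h import *
p,r=bpose((.5575,.3325),118.4,.106,lift=.09); print(p,r); tow(p[:2],p[2],r)
R0=Ro.from_euler('xyz',bot.get_obs()['tcp_rot'],degrees=True).as_matrix(); print((R0.T@Ro.from_euler('xyz',r,degrees=True).as_matrix()).round(2))"
```

```text
[0.52995091 0.38345097 0.18874595] [-1.62811266e+02 -1.27222187e-14 -1.51600000e+02]
pos [ 0.4291 -0.0022  0.228 ] [-197.    -7.9] rows [ 5.04 19.29 -1.97] [-2.51 -0.4   5.42] rpy [-1.800e+02  1.000e-01  1.708e+02] q [ -0. -12.  -9.  93.  -0.   9.]
[[ 0.79  0.58 -0.18]
 [-0.61  0.76 -0.23]
 [-0.    0.29  0.96]]
```

```bash
python3 -m crank '[[[0.252,0.9645,-0.0985,-0.1255,-0.02,0.271],[0.252,0.9645,-0.0985,-0.1255,-0.02,0.271],[0.252,0.9645,-0.0985,-0.1255,-0.02,0.271],[0.252,0.9645,-0.0985,-0.1255,-0.02,0.271],[0.252,0.9645,-0.0985,-0.1255,-0.02,0.271],[0.252,0.9645,-0.0985,-0.1255,-0.02,0.271],[0.252,0.9645,-0.0985,-0.1255,-0.02,0.271],[0.252,0.9645,-0.0985,-0.1255,-0.02,0.271],[0.252,0.9645,-0.0985,-0.1255,-0.02,0.271],[0.252,0.9645,-0.0985,-0.1255,-0.02,0.271],[0.252,0.9645,-0.0985,-0.1255,-0.02,0.271],[0.252,0.9645,-0.0985,-0.1255,-0.02,0.271],[0.252,0.9645,-0.0985,-0.1255,-0.02,0.271],[0.252,0.9645,-0.0985,-0.1255,-0.02,0.271],[0.252,0.9645,-0.0985,-0.1255,-0.02,0.271],[0.252,0.9645,-0.0985,-0.1255,-0.02,0.271],[0.252,0.9645,-0.0985,-0.1255,-0.02,0.271],[0.252,0.9645,-0.0985,-0.1255,-0.02,0.271],[0.252,0.9645,-0.0985,-0.1255,-0.02,0.271],[0.252,0.9645,-0.0985,-0.1255,-0.02,0.271]]]' 0.5
python3 -m crank '[[[0,0,0,0,0,0]]]' >/dev/null
python3 - <<'E'
from h import *
p,r=bpose((.5575,.3325),118.4,.106,lift=.09); tow(p[:2],p[2],r)
p,r=bpose((.5575,.3325),118.4,.106); tow(p[:2],p[2],r)
im,m=snap('wrist','w1'); im2,_=snap('scene','s3')
cv2.imwrite('pics/ws.png',np.concatenate([cv2.resize(im,(400,300)),cv2.resize(im2[60:240,300:540],(400,300))],1)[:,:,::-1])
E
```

```text
time: 24.22
ee_pos: [0.5304, 0.3832, 0.1877]
tcp_rot: [-162.7, -0.1, -151.7]
wrist_force: [-0.6, -0.3, -0.6]
opening: 0.0426
grasp_force: 0.0
pos [0.5302 0.3851 0.1859] [-159.8  390.7] rows [-0.01 -0.08  0.14] [ 0.02 -0.02 -0.01] rpy [-162.8   -0.2 -151.6] q [ 43.  23.  23.  95. -17.  15.]
pos [0.5302 0.3851 0.1859] [-159.8  390.7] rows [ 0.62 -1.25 -4.16] [ 0.02 -0.02 -0.01] rpy [-162.8   -0.2 -151.6] q [ 43.  23.  23.  95. -17.  15.]
```

View pics/ws.png

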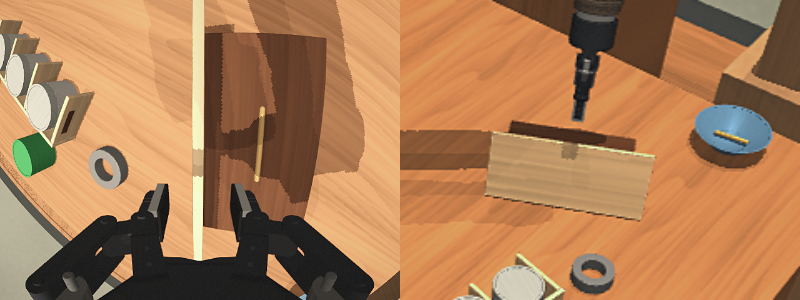

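The wrist view shows the board's edge at x≈198, centred between the fingers (162 and 238). Descend and grip.

```bash
python3 -m crank '[[[0.062,-0.125,-0.416,0,0,0],[0.062,-0.125,-0.416,0,0,0],[0.062,-0.125,-0.416,0,0,0],[0.062,-0.125,-0.416,0,0,0],[0.062,-0.125,-0.416,0,0,0],[0.062,-0.125,-0.416,0,0,0],[0.062,-0.125,-0.416,0,0,0],[0.062,-0.125,-0.416,0,0,0],[0.062,-0.125,-0.416,0,0,0],[0.062,-0.125,-0.416,0,0,0],[0,0,0,0,0,0]]]'
python3 -m crank '[[[0,0,0,0,0,0],[0,0,0,0,0,0],[0,0,0,0,0,0],[0,0,0,0,0,0],[0,0,0,0,0,0],[0,0,0,0,0,0]]]' 0 60
```

```text
time: 25.32
ee_pos: [0.5416, 0.3573, 0.103]
tcp_rot: [-162.8, -0.2, -151.8]
wrist_force: [-0.3, 0.2, -0.4]
opening: 0.0425
grasp_force: 0.0
time: 25.82
ee_pos: [0.5421, 0.3585, 0.1057]
tcp_rot: [-162.8, -0.0, -151.7]
wrist_force: [-0.5, 0.7, 0.9]
opening: 0.0093
grasp_force: 61.6
```

```bash
python3 -m crank '[[[0,0,0.3,0,0,0],[0,0,0.6,0,0,0],[0,0,0.9,0,0,0],[0,0,0.9,0,0,0],[0,0,0.9,0,0,0],[0,0,0.9,0,0,0],[0,0,0.9,0,0,0],[0,0,0.6,0,0,0],[0,0,0,0,0,0]]]'
python3 - <<'E'
from h import *
p,r=bpose(wor(-95,0),-9.3,.109,fz=.13); print(p,r); tow(p[:2],p[2],r)
E
```

```text
time: 26.57
ee_pos: [0.5425, 0.3585, 0.2294]
tcp_rot: [-162.8, 0.2, -151.7]
wrist_force: [0.5, 1.2, -1.7]
opening: 0.0089
grasp_force: 61.3
[ 0.56273701 -0.01615317  0.23413168] [-162.81126615    0.           80.7       ]
pos [0.5425 0.3585 0.2294] [-143.3  366.5] rows [  1.01 -18.73   0.23] [  0.02   0.04 -18.55] rpy [-162.8    0.2 -151.7] q [ 40.  22.  26.  98. -17.  13.]
```

```bash
python3 -m crank '[[[0.036,-0.669,0.01,0,0,-0.6625],[0.036,-0.669,0.01,0,0,-0.6625],[0.036,-0.669,0.01,0,0,-0.6625],[0.036,-0.669,0.01,0,0,-0.6625],[0.036,-0.669,0.01,0,0,-0.6625],[0.036,-0.669,0.01,0,0,-0.6625],[0.036,-0.669,0.01,0,0,-0.6625],[0.036,-0.669,0.01,0,0,-0.6625],[0.036,-0.669,0.01,0,0,-0.6625],[0.036,-0.669,0.01,0,0,-0.6625],[0.036,-0.669,0.01,0,0,-0.6625],[0.036,-0.669,0.01,0,0,-0.6625],[0.036,-0.669,0.01,0,0,-0.6625],[0.036,-0.669,0.01,0,0,-0.6625]]]' | tail -3
python3 -m crank '[[[0.036,-0.669,0.01,0,0,-0.6625],[0.036,-0.669,0.01,0,0,-0.6625],[0.036,-0.669,0.01,0,0,-0.6625],[0.036,-0.669,0.01,0,0,-0.6625],[0.036,-0.669,0.01,0,0,-0.6625],[0.036,-0.669,0.01,0,0,-0.6625],[0.036,-0.669,0.01,0,0,-0.6625],[0.036,-0.669,0.01,0,0,-0.6625],[0.036,-0.669,0.01,0,0,-0.6625],[0.036,-0.669,0.01,0,0,-0.6625],[0.036,-0.669,0.01,0,0,-0.6625],[0.036,-0.669,0.01,0,0,-0.6625],[0.036,-0.669,0.01,0,0,-0.6625],[0.036,-0.669,0.01,0,0,-0.6625],[0,0,0,0,0,0]]]'
python3 - <<'E'
from h import *
p,r=bpose(wor(-95,0),-9.3,.109,fz=.13); tow(p[:2],p[2],r)
tins(); im,m=snap('scene','s4')
E
```

```text
wrist_force: [-0.3, -0.2, -1.9]
opening: 0.009
grasp_force: 61.1
time: 28.98
ee_pos: [0.5621, -0.0191, 0.2305]
tcp_rot: [-162.8, -0.0, 80.3]
wrist_force: [0.0, -0.5, -2.9]
opening: 0.0091
grasp_force: 61.2
pos [ 0.5621 -0.0191  0.2305] [-62.9  -3. ] rows [0.03 0.15 0.18] [-0.   -0.    0.05] rpy [-162.8   -0.    80.3] q [ -3.  24.  28. 112.   2.  96.]
tin [  260    76    73   282 10262] [ 0.6339 -0.0056  0.07  ] [ 5.8 21.9]
tin [241 186  17  26 328] [0.6525 0.0943 0.07  ] [  8.  123.6]
tin [327 202  28  27 617] [ 0.6158 -0.1332  0.07  ] [   8.5 -107. ]
```

View pics/s4.png

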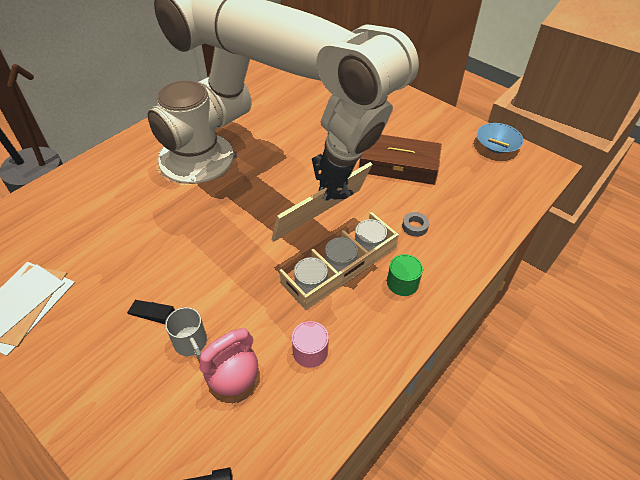

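The board hangs level in front of the crate, with its ends at (276,233) and (370,170), and the tins are in place. Lowering it.

```bash
python3 -m crank '[[[0.03,0.15,-0.3,0,0,0.05],[0,0,-0.7,0,0,0],[0,0,-0.7,0,0,0],[0,0,-0.7,0,0,0],[0,0,-0.7,0,0,0],[0,0,-0.7,0,0,0],[0,0,-0.7,0,0,0],[0,0,-0.6,0,0,0],[0,0,-0.4,0,0,0],[0,0,-0.25,0,0,0],[0,0,-0.2,0,0,0],[0,0,0,0,0,0]]]'
python3 - <<'E'
from h import *
p,r=bpose(wor(-77,0),-9.3,.109,fz=.0015); tow(p[:2],p[2],r)
E
```

```text
time: 30.08
ee_pos: [0.5626, -0.0133, 0.1114]
tcp_rot: [-162.8, -0.1, 81.1]
wrist_force: [-1.0, -0.6, -2.0]
opening: 0.009
grasp_force: 61.0
pos [ 0.5626 -0.0133  0.1114] [-63.4   2.8] rows [ 0.89 -0.29 -0.29] [-0.01 -0.   -0.06] rpy [-1.628e+02 -1.000e-01  8.110e+01] q [-2. 23. 14. 98.  2. 96.]
```

```bash
python3 -m crank '[[[0.18,-0.06,0,0,0,-0.06],[0.18,-0.06,0,0,0,0],[0.18,-0.06,0,0,0,0],[0.18,-0.06,0,0,0,0],[0,0,-0.1,0,0,0],[0,0,-0.08,0,0,0],[0,0,0,0,0,0]]]'
python3 -m crank '[[[0,0,-0.06,0,0,0],[0,0,-0.05,0,0,0],[0,0,0,0,0,0]]]'
python3 - <<'E'
from h import *
p,r=bpose(wor(-77,0),-9.3,.109,fz=.0015); tow(p[:2],p[2],r)
E
```

```text
time: 30.67
ee_pos: [0.577, -0.0183, 0.1077]
tcp_rot: [-162.8, -0.1, 80.7]
wrist_force: [0.1, 0.1, -2.1]
opening: 0.0092
grasp_force: 61.1
time: 30.92
ee_pos: [0.577, -0.0182, 0.1059]
tcp_rot: [-162.8, -0.1, 80.7]
wrist_force: [0.6, 0.3, -1.4]
opening: 0.0094
grasp_force: 61.1
pos [ 0.577  -0.0182  0.1059] [-48.4   0.2] rows [ 0.18 -0.04 -0.01] [-0.01 -0.    0.01] rpy [-1.628e+02 -1.000e-01  8.070e+01] q [-3. 25. 17. 98.  2. 96.]
```

```bash
python3 -m crank '[[[0,0,-0.05,0,0,0],[0,0,0,0,0,0]]]' | grep -E 'ee_pos|wrist'
python3 -m crank '[[[0.06,-0.01,0,0,0,0],[0.06,-0.01,0,0,0,0],[0,0,0,0,0,0]]]' | grep -E 'ee_pos|wrist'
```

```text
ee_pos: [0.5771, -0.0182, 0.1056]
wrist_force: [0.1, 0.1, 2.2]
ee_pos: [0.5793, -0.0186, 0.1055]
wrist_force: [-4.1, 1.0, 5.0]
```

```bash
python3 -m crank '[[[0.06,-0.01,0,0,0,0],[0.0,0,0,0,0,0]]]' | grep -E 'ee_pos|wrist'
python3 - <<'E'
from h import *
p,r=bpose(wor(-77,0),-9.3,.109,fz=.0015); tow(p[:2],p[2],r)
im,m=snap('scene','s5'); cv2.imwrite('pics/s5c.png',cv2.resize(im[150:310,260:420,::-1],(600,600),interpolation=cv2.INTER_CUBIC))
E
```

```text
ee_pos: [0.5803, -0.0188, 0.1054]
wrist_force: [-5.1, 0.7, 5.3]
pos [ 0.5803 -0.0188  0.1054] [-45.    0.2] rows [ 0.01 -0.01  0.01] [-0.01 -0.01  0.01] rpy [-1.627e+02 -1.000e-01  8.070e+01] q [-3. 26. 17. 99.  2. 96.]
```

View pics/s5c.png

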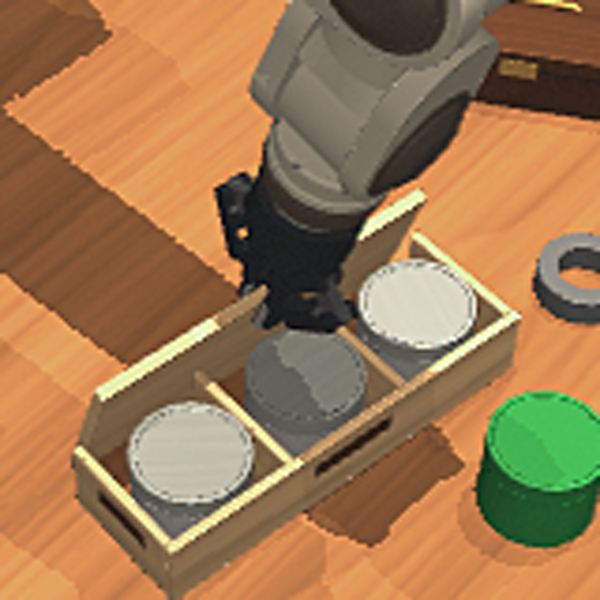

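The board sits flush along the crate's front with its ends near the outer walls. Opening a little and withdrawing along the board.

```bash
python3 -m crank '[[[0,0,0,0,0,0],[0,0,0,0,0,0],[0,0,0,0,0,0],[0,0,0,0,0,0]]]' 0.28 20
python3 -m crank '[[[0.06,-0.01,0.19,0,0,0],[0.06,-0.01,0.19,0,0,0],[0.12,-0.02,0.38,0,0,0],[0.12,-0.02,0.38,0,0,0],[0.12,-0.02,0.38,0,0,0],[0.12,-0.02,0.38,0,0,0],[0.12,-0.02,0.38,0,0,0],[0.12,-0.02,0.38,0,0,0],[0.12,-0.02,0.38,0,0,0],[0.12,-0.02,0.38,0,0,0]]]'
python3 -m crank '[[[-0.3,0,0.7,0,0,0],[-0.9,0,0.7,0,0,0],[-0.9,0,0.7,0,0,0],[-0.9,0,0.7,0,0,0],[-0.9,0,0.5,0,0,0],[-0.9,0,0,0,0,0],[-0.9,0,0,0,0,0],[-0.9,0,0,0,0,0],[-0.9,0,0,0,0,0],[-0.9,0,0,0,0,0],[0,0,0,0,0,0]]]'
python3 - <<'E'
from h import *
tins()
a=cv2.imread('pics/top_now.png'); m=bot.camera_model('top'); hsv=cv2.cvtColor(a,cv2.COLOR_BGR2HSV)
im,ms=snap('scene','s6')
cv2.imwrite('pics/fin.png',np.concatenate([cv2.resize(a[150:300,220:380],(400,375)),cv2.resize(im[150:310,250:420,::-1],(400,375))],1))
E
```

```text
time: 31.88
ee_pos: [0.581, -0.0189, 0.1049]
tcp_rot: [-162.8, -0.1, 80.7]
wrist_force: [-0.3, -0.6, -0.1]
opening: 0.0237
grasp_force: 0.0
time: 32.72
ee_pos: [0.6026, -0.0225, 0.1743]
tcp_rot: [-162.8, -0.1, 80.7]
wrist_force: [0.3, -0.2, 0.5]
opening: 0.024
grasp_force: 0.0
time: 33.63
ee_pos: [0.4318, -0.0225, 0.2414]
tcp_rot: [-162.9, -0.1, 80.7]
wrist_force: [-0.4, 0.1, -0.1]
opening: 0.0239
grasp_force: 0.0
tin [  241   160   114   297 12366] [ 0.4195 -0.0082  0.07  ] [-205.5  -15.3]
```

View pics/fin.png

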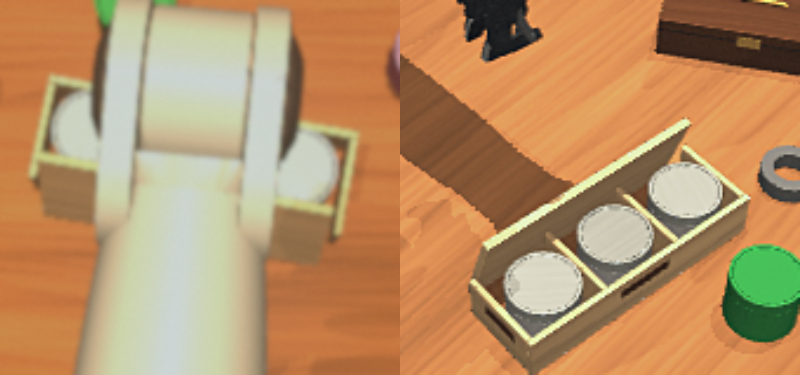

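```bash
python3 -c "
from h import *
m=bot.camera_model('scene');A=plane(m,285.3,254.5,.121);B=plane(m,373.2,202,.121);print(loc(A),loc(B),loc((A+B)/2))
mt=bot.camera_model('top')
for u,v in((220+45/2.5,150+212/2.5),(220+323/2.5,150+261/2.5)): print('foot',loc(plane(mt,u,v,.003)))"
```

```text
[ -41.56694294 -143.73921669] [-35.27917043 145.07421768] [-38.42305669   0.66750049]
foot [-79.25702807 142.51035771]
foot [ -76.27759201 -151.36222141]
```

Foot at about -77 mm, top at about -38 mm, centred within 5 mm and square to the crate. Handing in.

```bash
python3 -c "
from workcell import bot
print(bot.job_done())"
```

```text
the job is handed in; nothing more can be done
None
```

I handed the job in at about 34 s: both loose tins are in their cells at the back, and the board leans on the crate front, centred within about 5 mm and square. The gripper is open and clear, and no pass/fail result was shown.

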